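Clamp the glued mount with the ratchet clamp and keep it pressed

ROBOT

A 6-joint arm with a two-finger parallel gripper is mounted at the origin on the work surface. World frame = base frame: x ahead of the robot, y to its left, z up, the work surface at z = 0. Lengths are in m, angles in degrees, forces in N, time in s.
With the tool pointing down it reaches from about 0.25 to 0.725 m from the base axis. Payload 9.7 kg.
Tool frame: the origin (TCP) lies midway between the tips of the shut fingers; the grasp point (between the pads) lies 19 mm behind it; z points along the fingers, y is the line along which they close (so a half turn about z gives the same grasp; the last joint's range is limited). The gripper opens to 85 mm and grips with 20 to 120 N. Pads are 22 mm wide; open, the fingers measure 114 mm over their backs; the gripper's body (76 mm by 85 mm) begins 54 mm behind the grasp point. The pads swing forward as they close: fully open they stand 13 mm farther back than shut.
Start: joints at [-67.838, 4.979, 10.078, 95.1, 0, 90], TCP at [0.207, -0.509, 0.231] pointing down, gripper open.
Joint ranges: [-179.16, 179.16], [-48.56, 103.87], [-65.8, 70.77], [-126.05, 130.52], [-82.76, 87.17], [-180, 180]. Speed limits (degrees/s): [127.2, 127.2, 147.25, 180, 180, 180].

INTERFACE

Orientations are given as [roll, pitch, yaw] about the fixed x, y, z axes, in that order (R = Rz(yaw) Ry(pitch) Rx(roll)).
In Python, from workcell import bot gives the robot as it stands.
- The arm moves only by the shell command python3 -m crank 'ROWS' [FORCE]. ROWS is JSON, a list of rows, each an object with "gripper": the finger opening in mm, from 0 to 85.4; "travel": the shift along the tool's x, y, z in mm, a list of three; "twist": the turn, a rotation vector about the tool's x, y, z in rad, a list of three. In form: [{"gripper": gripper, "travel": [tx, ty, tz], "twist": [rx, ry, rz]}, ...]. A call has 1 to 12 rows; each row shifts and turns the commanded pose from where the row before left it, along the tool's axes as they then stand; what a row does not reach is not made up. A row lasts 1/8 s, in which the tool goes at most 62.5 mm and 10.7 degrees, less where a joint would pass 70% of its speed; a pose out of reach is approached as far as the arm can. A call is refused whole if a number of a shift passes 62.5 or a number of a turn 0.188, either way. A call with a gripper value outside its range is refused whole. The fingers move at their own pace and stop on an object; FORCE is the grip in N (left out, the last holds). Time passes only in rows, so rows that do not move let the fingers close. It gives the time, the measured TCP pose, the force, the opening and the grip force at its end, in the units of the state.
- bot.get_obs(): the state, without advancing time (a new reading comes with each control period).
- bot.camera(name): name is "scene" or "top"; returns the picture (420x560x3 uint8, red, green, blue); there is no depth.
- bot.calibration(name): a dict with "vfov" (degrees; the focal length in pixels is half the picture's height over the tangent of half this angle, whatever the lens; pixels are square), "cx", "cy" (the principal point, pixels), "camera_from_world" (4x4, takes a point from world to camera coordinates). Camera axes: x right, y down, z forward; pixel columns grow to the right and rows downward; lengths in m; the calibration is good to about 2 mm. A picture is of the moment at which its call begins. calibration takes no time and is no camera call.
- bot.job_done(): hands the job in; it is judged then, once.
The state is a dict: "time": time; "q": joint angles; "qd": joint speeds; "joint_efforts": joint torques, N m; "ee_pos": TCP position; "tcp_rot": TCP orientation; "wrist_force": force on the tool from outside, world axes, zero at the start; "torque": the same for the moment, N m; "opening": finger opening in m; "grasp_force": force on a finger pad.
Only numpy, scipy, OpenCV 4.12 (cv2) and the standard library are available. Lean on these libraries where they do the work, as an engineer would, in place of code of your own. Each camera call takes 0.05 s, during which the arm holds its last target. There are 200 camera calls.

TASK

One of the two ratchet clamps on the board has the freshly glued mount standing in it, the other a glass jar: pump the trigger of the clamp with the mount, squeezing and letting go, until its sprung pad presses the mount gently against the anvil, the pad's spring pressed in about half-way and never fully home, which would crush it. Finish while still holding the trigger squeezed so that the pressure stays on. Work only by that trigger: do not touch the rods, the pads or the mount, and leave the other clamp, the jar and everything else where they are.

Things in the scene. Friction and masses are not known exactly. Their poses are not given: they have to be found in the camera images.
- jig: Plywood board 295 x 415 x 18 mm fixed on the bench, with two identical ratchet push clamps lying on their sides, left (+y) and right. Origin on the bench top; x is the way the rods push, y left, z up; the board spans x -80 to 215, y -155 to 260 mm. The toothed rods run along x at y = 223 mm (left) and 33 mm (right), 52 mm above the bench
- left_handle_back (a point): Middle of the rear (-x) face of the left clamp's fixed black handle, 52 mm above the bench, 128 mm to the right (-y) of its rod. The handle is 16 mm thick along x, reaches 45 mm either side along y and stands 36 to 68 mm above the bench. Handle and trigger can be squeezed together from above
- left_trigger_front (a point): Point on the front (+x) face of the left clamp's black trigger bar, opposite the handle point, 60 mm from the pivot, 52 mm above the bench. The bar is 12 mm thick, as tall as the handle, and reaches 33 mm further to the right (-y). It is 52 mm ahead of the handle's rear face when let go, 32 mm when fully squeezed
- left_trigger (a joint): Angle of the left trigger: 0 let go (sprung back), 0.33 rad fully squeezed; takes 2 to 7 N at the trigger point. A full squeeze drives rod and pad 12 mm forward (one tooth; the first 4 to 16 mm); let go, the rod stays (4 N brake), so pump on. Against work the rod pushes about 1.4 times any added squeeze, and that pressure is lost when the trigger is let go
- left_pad (a joint): How far the left pad's spring is pressed in (the pad sinks towards the collar behind it): 0 free, 0.010 m fully home, where it would crush the work; 3 N per mm
- left_pad_face (a point): Centre of the front (+x) face of the left clamp's round rubber pad, 40 mm diameter, on the front end of its rod; the left clamp's upright steel anvil faces it, its face at x = 182 mm on the board
- right_handle_back (a point): Middle of the rear (-x) face of the right clamp's fixed black handle, 52 mm above the bench, 128 mm to the right (-y) of its rod. The handle is 16 mm thick along x, reaches 45 mm either side along y and stands 36 to 68 mm above the bench. Handle and trigger can be squeezed together from above
- right_trigger_front (a point): Point on the front (+x) face of the right clamp's black trigger bar, opposite the handle point, 60 mm from the pivot, 52 mm above the bench. The bar is 12 mm thick, as tall as the handle, and reaches 33 mm further to the right (-y). It is 52 mm ahead of the handle's rear face when let go, 32 mm when fully squeezed
- right_trigger (a joint): Angle of the right trigger: 0 let go (sprung back), 0.33 rad fully squeezed; takes 2 to 7 N at the trigger point. A full squeeze drives rod and pad 12 mm forward (one tooth; the first 4 to 16 mm); let go, the rod stays (4 N brake), so pump on. Against work the rod pushes about 1.4 times any added squeeze, and that pressure is lost when the trigger is let go
- right_pad (a joint): How far the right pad's spring is pressed in (the pad sinks towards the collar behind it): 0 free, 0.010 m fully home, where it would crush the work; 3 N per mm
- right_pad_face (a point): Centre of the front (+x) face of the right clamp's round rubber pad, 40 mm diameter, on the front end of its rod; the right clamp's upright steel anvil faces it, its face at x = 182 mm on the board
- mount_center (a point): Centre, half-way up, of the glued mount: a pale block 34 mm thick, 50 wide, 66 high, on a dark wooden backboard 16 mm thick, 66 wide, 70 high; 50 mm thick in all along x. It stands loose on the board in one of the two clamps, backboard just short of the anvil; its front face is 25 mm to -x of this point and 15 to 55 mm ahead of the pad
- jar_center (a point): Centre, half-way up, of an amber glass jar with a metal lid, 50 mm diameter, 70 mm high, standing in the other clamp
- tin: Small round tin, 48 mm diameter, 40 mm high, on the board between the two anvils; origin at its foot
- offcut: Wooden offcut, 30 x 60 x 22 mm, on the board to the right of the right anvil; origin at its foot
- mount: The same mount: origin in the middle of its underside, axes as the board's
- jar: The same jar, origin in the middle of its underside
- glue: White bottle, 56 mm diameter, 150 mm high, on the bench right of the board; origin at its foot
- tub: White tub, 100 mm diameter, 90 mm high, on the bench right of the board; origin at its foot
- screwdriver: Screwdriver lying on the bench
- brush: Brush lying on the bench
- hammer: Hammer lying on the bench
Not all that is in view belongs to the job. Leave any pink or turquoise look-alike of the mount alone. What is shaped like the jar but purple is not meant.

How it is judged:
By the outcome, as a careful person would: the job done as asked, in the order asked, and still so for the second after the job is handed in, while the arm keeps its last pose, push and grip.
It also fails if it takes over 61 s, if anything falls off the work surface, if the arm or the gripper's body presses on something with over 40 N, if the wrist force passes 120 N, or if a joint passes its speed limit or range.

## Working session

There is one attempt and no reset: what is moved stays moved. The work goes in short steps, Python scripts to look and compute and a shell command to move; the robot and the scene stay as the last step left them, time stands still between calls to the robot, and variables do not carry over. Pictures are saved under pics/ and viewed, at most 10 in all, crops included, and the job is handed in when it is done.

```bash
mkdir -p pics
python3 - <<'E'
from workcell import bot
import cv2
for n in ("scene","top"):
    im=bot.camera(n); cv2.imwrite(f"pics/{n}0.png",im[:,:,::-1])
    c=bot.calibration(n); print(n,c)
o=bot.get_obs(); print(o)
E
```

```text
scene {'vfov': 57.576947880752506, 'cx': 284.9650885871347, 'cy': 205.9845906097706, 'camera_from_world': array([[ 0.38274018,  0.92378287,  0.01162607, -0.21109871],
       [ 0.54857204, -0.21712185, -0.80741985, -0.21123454],
       [-0.74335636,  0.31540975, -0.58986271,  1.61744739],
       [ 0.        ,  0.        ,  0.        ,  1.        ]])}
top {'vfov': 42.2054654372629, 'cx': 276.8013529302415, 'cy': 201.07700132920056, 'camera_from_world': array([[ 2.16540412e-02, -9.99760716e-01,  3.10046988e-03,
         1.27273413e-03],
       [-9.88983591e-01, -2.18746344e-02, -1.46399988e-01,
         5.42237714e-01],
       [ 1.46432778e-01,  1.03837527e-04, -9.89220618e-01,
         1.38938220e+00],
       [ 0.00000000e+00,  0.00000000e+00,  0.00000000e+00,
         1.00000000e+00]])}
{'time': 0.1, 'q': array([-6.78396097e+01,  5.00647674e+00,  1.00396888e+01,  9.51016579e+01,
       -1.68343472e-04,  9.00005237e+01]), 'qd': array([ 0.01238525, -0.03693059,  0.12811381,  0.18652818,  0.06848281,
       -0.11041347]), 'joint_efforts': array([-3.48033154e-04, -5.21561837e+01,  4.65654659e+01,  1.59760262e-02,
        7.37794636e-06,  1.10204198e-05]), 'ee_pos': array([ 0.20737694, -0.5091698 ,  0.23067433]), 'tcp_rot': array([-1.79931554e+02,  1.68968973e-04,  2.21598668e+01]), 'wrist_force': array([ 0.47046411, -0.11002791, -0.35162486]), 'torque': array([ 0.00486598, -0.06971531,  0.01229631]), 'grasp_force': 0.0, 'opening': 0.08539597256340287}
```

View pics/top0.png

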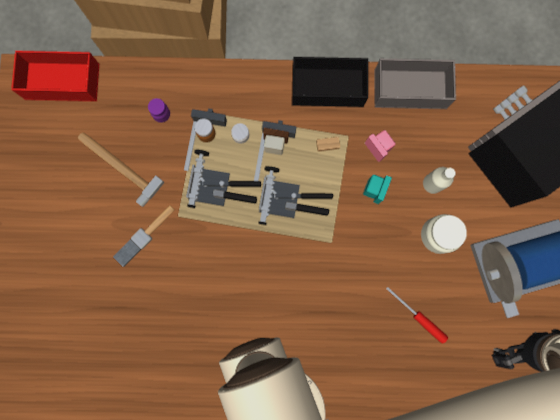

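View pics/scene0.png

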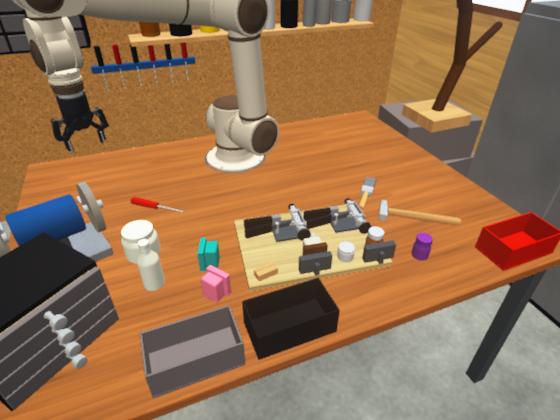

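The top view shows two clamps on the board. What could be taken for the mount:
- pale block with dark backboard at (274,140), right clamp
- amber jar with lid at (205,130), left clamp
- tin at (240,132)
- pink look-alike at (380,145)
- turquoise look-alike at (377,188)
- purple jar at (158,110)

I choose the block at (274,140), so the right clamp is the one to work. Next I'll locate the board and check that choice in a crop.

```bash
cat > h.py <<'E'
from workcell import bot
import numpy as np, cv2
def cal(n):
    c=bot.calibration(n); f=210/np.tan(np.radians(c["vfov"]/2)); return f,c["cx"],c["cy"],c["camera_from_world"]
def cast(n,uv,z):
    f,cx,cy,T=cal(n); uv=np.atleast_2d(uv).astype(float); R=T[:3,:3]; o=-R.T@T[:3,3]
    d=np.c_[(uv[:,0]-cx)/f,(uv[:,1]-cy)/f,np.ones(len(uv))]@R
    return o+d*((z-o[2])/d[:,2])[:,None]
def proj(n,P):
    f,cx,cy,T=cal(n); p=np.atleast_2d(P)@T[:3,:3].T+T[:3,3]
    return np.c_[f*p[:,0]/p[:,2]+cx,f*p[:,1]/p[:,2]+cy]
E
cat > m.py <<'E'
from h import *
im=cv2.imread("pics/top0.png"); hsv=cv2.cvtColor(im,cv2.COLOR_BGR2HSV)
print("board hsv",hsv[225,250],hsv[190,335],hsv[165,315],"table",hsv[300,250],hsv[250,300])
m=cv2.inRange(hsv,(14,60,120),(30,200,255)); m[:100]=0; m[250:]=0; m[:,:170]=0; m[:,360:]=0
m=cv2.morphologyEx(m,cv2.MORPH_OPEN,np.ones((3,3)))
cs=max(cv2.findContours(m,0,2)[0],key=cv2.contourArea); hull=cv2.convexHull(cs)
W=cast("top",hull[:,0],.018)[:,:2]
r=cv2.minAreaRect((W*1000).astype(np.float32)); print(r); print(cv2.boxPoints(r))
v=im.copy(); cv2.drawContours(v,[hull],-1,(255,0,255),1)
cv2.imwrite("pics/crop.png",cv2.resize(v[95:255,170:360],None,fx=4,fy=3.7,interpolation=cv2.INTER_CUBIC)[:600,:800])
E
python3 m.py
```

```text
board hsv [ 19  91 154] [ 20  90 172] [ 20  89 171] table [ 12 154 134] [ 12 155 148]
((614.2838134765625, 49.186614990234375), (417.2571716308594, 298.34637451171875), 81.54835510253906)
[[ 436.06747 -135.25163]
 [ 731.17395 -179.101  ]
 [ 792.5001   233.62486]
 [ 497.39368  277.47424]]
```

View pics/crop.png

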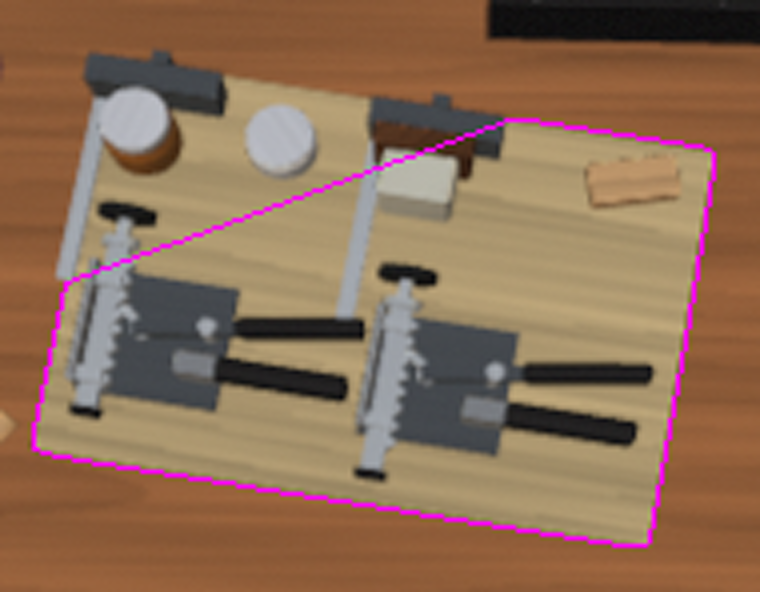

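The crop confirms it: the pale mount with its dark backboard stands in the right clamp, in front of the anvil at about (435,150). The handle is at (570,423) and the trigger at (588,374). The fitted board is 417 x 298 mm, which agrees with the stated size.

```bash
cat >> h.py <<'E'
A=np.radians(81.548-90); B=np.array([[np.cos(A),-np.sin(A)],[np.sin(A),np.cos(A)]])
O=np.array([.61428,.04919])-B@[.0675,.0525]
def tob(P): return (np.atleast_2d(P)[:,:2]-O)@B   # world -> board, m
def tow(x,y): return O+B@[x,y]
E
cat > m2.py <<'E'
from h import *
im=cv2.imread("pics/top0.png"); g=cv2.cvtColor(im,cv2.COLOR_BGR2GRAY)
g=cv2.GaussianBlur(g,(3,3),0).astype(np.float32)
xs=np.arange(-.09,.08,.001)
for y in (-.115,-.105,-.095,-.085,-.075):
    uv=proj("top",[[*tow(x,y),.068] for x in xs]).astype(np.float32)
    v=cv2.remap(g,uv[:,0].copy(),uv[:,1].copy(),1).ravel()
    t=(v<85).astype(int); d=np.diff(t); print(y,"dark from/to x(mm):",[(round(xs[i]*1000),"in" if d[i]>0 else "out") for i in np.nonzero(d)[0]])
# trough check using pad front & mount at known heights
for n,p,z in (("pad top",(170+437/4,95+278/3.7),.06),("mount front top edge",(170+415/4,95+196/3.7),.084),("anvil",(170+437/4,95+125/3.7),.09)):
    print(n,tob(cast("top",p,z))*1000)
E
python3 m2.py
```

```text
-0.115 dark from/to x(mm): [(-18, 'in'), (0, 'out'), (24, 'in'), (39, 'out')]
-0.105 dark from/to x(mm): [(-18, 'in'), (0, 'out'), (23, 'in'), (38, 'out')]
-0.095 dark from/to x(mm): [(-18, 'in'), (0, 'out'), (21, 'in'), (36, 'out')]
-0.085 dark from/to x(mm): [(-18, 'in'), (0, 'out'), (19, 'in'), (34, 'out')]
-0.075 dark from/to x(mm): [(-18, 'in'), (0, 'out'), (17, 'in'), (33, 'out')]
pad top [[80.0337539  13.23754461]]
mount front top edge [[130.22501785  36.3653452 ]]
anvil [[181.29262718  30.69409123]]
```

```bash
python3 -m crank '[{"gripper":85,"travel":[38.1,-22.4,0],"twist":[0,0,0]},{"gripper":85,"travel":[38.1,-22.4,0],"twist":[0,0,0]},{"gripper":85,"travel":[38.1,-22.4,0],"twist":[0,0,0]},{"gripper":85,"travel":[38.1,-22.4,0],"twist":[0,0,0]},{"gripper":85,"travel":[38.1,-22.4,0],"twist":[0,0,0]},{"gripper":85,"travel":[38.1,-22.4,0],"twist":[0,0,0]},{"gripper":85,"travel":[38.1,-22.4,0],"twist":[0,0,0]},{"gripper":85,"travel":[38.1,-22.4,0],"twist":[0,0,0]},{"gripper":85,"travel":[38.1,-22.4,0],"twist":[0,0,0]},{"gripper":85,"travel":[38.1,-22.4,0],"twist":[0,0,0]},{"gripper":85,"travel":[38.1,-22.4,0],"twist":[0,0,0]},{"gripper":85,"travel":[38.1,-22.4,0],"twist":[0,0,0]}]' 20
python3 -m crank '[{"gripper":85,"travel":[0,0,15],"twist":[0,0,-0.173]},{"gripper":85,"travel":[0,0,15],"twist":[0,0,-0.173]},{"gripper":85,"travel":[0,0,15],"twist":[0,0,-0.173]},{"gripper":85,"travel":[0,0,15],"twist":[0,0,-0.173]},{"gripper":85,"travel":[0,0,15],"twist":[0,0,-0.173]},{"gripper":85,"travel":[0,0,15],"twist":[0,0,-0.172]},{"gripper":85,"travel":[0,0,0],"twist":[0,0,0]},{"gripper":85,"travel":[0,0,0],"twist":[0,0,0]}]'
cat > e.py <<'E'
from h import *
o=bot.get_obs(); p=o["ee_pos"]; t=np.radians(81.55); tx=np.array([np.cos(t),np.sin(t)]);ty=np.array([np.sin(t),-np.cos(t)])
w=o["wrist_force"]; print("t",round(o["time"],2),"board mm",(tob(p)*1000).round(1),"z",round(p[2]*1000,1),"rot",o["tcp_rot"].round(2),"F board",(w[:2]@B).round(2),round(w[2],2),"grasp",round(o["grasp_force"],2))
E
python3 e.py
```

```text
time: 1.6
ee_pos: [0.5301, -0.0866, 0.231]
tcp_rot: [-180.0, 0.0, 22.2]
wrist_force: [-1.1, -0.1, -0.7]
opening: 0.0853
grasp_force: 0.0
time: 2.6
ee_pos: [0.5296, -0.088, 0.1417]
tcp_rot: [180.0, 0.0, 81.4]
wrist_force: [-0.5, 0.9, -0.3]
opening: 0.0851
grasp_force: 0.0
t 2.6 board mm [[  3.9 -95.6]] z 141.7 rot [179.99   0.    81.36] F board [-0.63  0.78] -0.31 grasp 0.0
```

```bash
python3 -m crank '[{"gripper":85,"travel":[0,0,30],"twist":[0,0,0]},{"gripper":85,"travel":[0,0,30],"twist":[0,0,0]},{"gripper":85,"travel":[0,0,20],"twist":[0,0,0]},{"gripper":85,"travel":[0,0,20],"twist":[0,0,0]},{"gripper":85,"travel":[0,0,18],"twist":[0,0,0]},{"gripper":85,"travel":[0,0,0],"twist":[0,0,0]},{"gripper":85,"travel":[0,0,0],"twist":[0,0,0]}]' >/dev/null; python3 e.py
cat > pic.py <<'E'
import sys; from h import *
for n,(a,b,c,d) in (("top",(95,255,230,360)),("scene",(190,290,225,345))):
    im=bot.camera(n)[:,:,::-1]; cv2.imwrite(f"pics/{n}_{sys.argv[1]}.png",im)
    cv2.imwrite(f"pics/c{n}_{sys.argv[1]}.png",cv2.resize(im[a:b,c:d],None,fx=3.7 if n=="top" else 5,fy=3.7 if n=="top" else 5,interpolation=cv2.INTER_CUBIC))
a,b=[cv2.imread(f"pics/c{n}_{sys.argv[1]}.png") for n in("top","scene")]
b=cv2.copyMakeBorder(b,0,max(0,a.shape[0]-b.shape[0]),0,0,0); a=cv2.copyMakeBorder(a,0,b.shape[0]-a.shape[0],0,0,0)
c=np.hstack([a,b]); s=min(1,800/c.shape[1]); cv2.imwrite(f"pics/both_{sys.argv[1]}.png",cv2.resize(c,None,fx=s,fy=s))
E
python3 pic.py 1
```

```text
t 3.48 board mm [[  4.2 -95.6]] z 24.1 rot [179.95   0.    81.55] F board [-0.21 -0.38] -0.1 grasp 0.0
```

View pics/both_1.png

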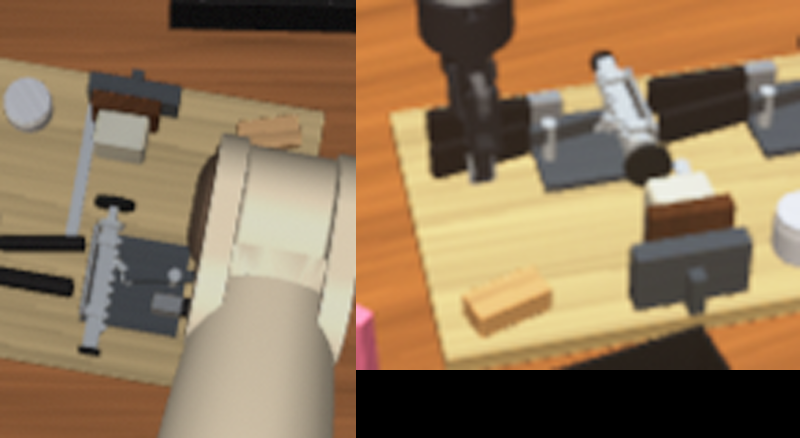

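The top crop shows pad, rod and mount in clear view, with the pad at about (115,204) and the mount front at about (118,155). The scene crop shows the front finger just ahead of the trigger. I'll do the first stroke now, which is safe because the gap is at least 15 mm.

```bash
python3 -m crank '[{"gripper":85,"travel":[0,-5,0],"twist":[0,0,0]},{"gripper":85,"travel":[0,-5,0],"twist":[0,0,0]},{"gripper":85,"travel":[0,-3,0],"twist":[0,0,0]},{"gripper":85,"travel":[0,0,0],"twist":[0,0,0]}]' >/dev/null; python3 e.py
python3 -m crank '[{"gripper":85,"travel":[0,-3,0],"twist":[0,0,0]},{"gripper":85,"travel":[0,-3,0],"twist":[0,0,0]},{"gripper":85,"travel":[0,-2,0],"twist":[0,0,0]},{"gripper":85,"travel":[0,0,0],"twist":[0,0,0]}]'>/dev/null; python3 e.py
python3 -m crank '[{"gripper":85,"travel":[0,-3,0],"twist":[0,0,0]},{"gripper":85,"travel":[0,-3,0],"twist":[0,0,0]},{"gripper":85,"travel":[0,-1,0],"twist":[0,0,0]},{"gripper":85,"travel":[0,0,0],"twist":[0,0,0]}]' >/dev/null; python3 e.py
cat > pad.py <<'E'
# rod/pad position: pad = dark blob in the top view near board y=33, z~.06; front edge along rows of board y either side of rod
import sys; from h import *
n=sys.argv[1]; im=cv2.imread(f"pics/top_{n}.png"); g=cv2.cvtColor(im,cv2.COLOR_BGR2GRAY)
xs=np.arange(.05,.15,.0005); out=[]
for y in np.arange(.022,.046,.002):
    uv=proj("top",[[*tow(x,y),.065] for x in xs]).astype(np.float32)
    v=cv2.remap(g,uv[:,0].copy(),uv[:,1].copy(),1).ravel().astype(float)
    w=np.clip(95-v,0,None); w[xs>xs[np.argmax(w)]+.012]=0; w[xs<xs[np.argmax(w)]-.012]=0
    i=np.argmax(w); j=i+np.argmax(v[i:]>100); brt=np.nonzero((v[j:]<85))[0]
    out.append((xs[j]*1000,w.sum()))
a=np.array(out); print(n,"pad front edge x",np.median(a[:,0]),a[:,0])
E
python3 pic.py 2; python3 pad.py 1; python3 pad.py 2
```

```text
t 4.08 board mm [[ -8.9 -95.8]] z 23.6 rot [1.7993e+02 2.0000e-02 8.1560e+01] F board [ 3.2  -1.87] 0.56 grasp 1.48
t 4.58 board mm [[-16.7 -96. ]] z 23.7 rot [1.7992e+02 4.0000e-02 8.1550e+01] F board [ 5.04 -2.44] 0.3 grasp 1.99
t 5.08 board mm [[-23.4 -96.3]] z 23.6 rot [1.7989e+02 7.0000e-02 8.1530e+01] F board [ 6.67 -4.56] -0.57 grasp 3.14
1 pad front edge x 86.50000000000003 [86.  86.  86.5 87.  87.  86.5 86.5 87.  86.5 86.5 86.5 86.5]
2 pad front edge x 97.00000000000004 [96.5 96.5 96.5 97.  97.5 97.5 97.  97.  97.  97.  97.  96.5]
```

View pics/both_2.png

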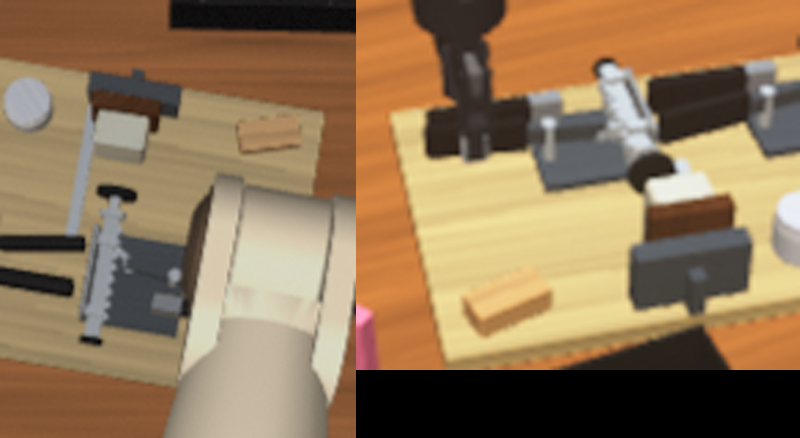

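The scene shows the pad advanced. It has moved about 10.5 mm and the mount hasn't been touched. I'll finish this stroke to its stop, release, and pump again.

```bash
python3 -m crank '[{"gripper":85,"travel":[0,-2,0],"twist":[0,0,0]},{"gripper":85,"travel":[0,-1,0],"twist":[0,0,0]},{"gripper":85,"travel":[0,0,0],"twist":[0,0,0]}]' >/dev/null; python3 e.py; python3 pic.py 3; python3 pad.py 3
python3 -m crank '[{"gripper":85,"travel":[0,6,0],"twist":[0,0,0]},{"gripper":85,"travel":[0,6,0],"twist":[0,0,0]},{"gripper":85,"travel":[0,6,0],"twist":[0,0,0]},{"gripper":85,"travel":[0,6,0],"twist":[0,0,0]},{"gripper":85,"travel":[0,3,0],"twist":[0,0,0]},{"gripper":85,"travel":[0,0,0],"twist":[0,0,0]},{"gripper":85,"travel":[0,0,0],"twist":[0,0,0]}]' >/dev/null; python3 e.py; python3 pic.py 4; python3 pad.py 4
python3 - <<'E'
from h import *
g=cv2.cvtColor(cv2.imread("pics/top_4.png"),cv2.COLOR_BGR2GRAY)
xs=np.arange(.10,.19,.002)
for y in (.02,.028,.036,.044):
    uv=proj("top",[[*tow(x,y),.084] for x in xs]).astype(np.float32)
    print(y,list(zip((xs*1000).round().astype(int).tolist(),cv2.remap(g,uv[:,0].copy(),uv[:,1].copy(),1).ravel().tolist())))
E
```

```text
t 5.55 board mm [[-26.3 -96.2]] z 23.7 rot [1.7989e+02 6.0000e-02 8.1530e+01] F board [ 6.13 -4.73] -0.87 grasp 3.28
3 pad front edge x 98.75000000000004 [98.  98.5 98.5 98.5 99.  99.5 99.5 99.5 99.  99.  98.5 98. ]
t 6.53 board mm [[ -0.4 -95.6]] z 23.2 rot [-179.98   -0.     81.58] F board [-0.58 -0.76] -0.57 grasp 0.0
4 pad front edge x 98.75000000000004 [98.  98.5 98.5 98.5 99.  99.5 99.5 99.5 99.  99.  98.5 98. ]
0.02 [(100, 143), (102, 141), (104, 140), (106, 142), (108, 144), (110, 145), (112, 143), (114, 138), (116, 126), (118, 118), (120, 114), (122, 116), (124, 118), (126, 120), (128, 125), (130, 149), (132, 163), (134, 169), (136, 167), (138, 167), (140, 169), (142, 170), (144, 170), (146, 171), (148, 170), (150, 169), (152, 169), (154, 170), (156, 171), (158, 171), (160, 167), (162, 125), (164, 77), (166, 45), (168, 49), (170, 48), (172, 49), (174, 50), (176, 52), (178, 53), (180, 57), (182, 63), (184, 65), (186, 66), (188, 67)]
0.028 [(100, 142), (102, 140), (104, 140), (106, 142), (108, 144), (110, 145), (112, 144), (114, 137), (116, 128), (118, 118), (120, 117), (122, 
[... 756 characters left out ...]
(160, 159), (162, 118), (164, 71), (166, 43), (168, 49), (170, 49), (172, 48), (174, 48), (176, 47), (178, 50), (180, 56), (182, 63), (184, 67), (186, 67), (188, 67)]
0.044 [(100, 143), (102, 140), (104, 141), (106, 142), (108, 144), (110, 145), (112, 144), (114, 138), (116, 130), (118, 122), (120, 120), (122, 120), (124, 121), (126, 121), (128, 131), (130, 146), (132, 163), (134, 170), (136, 171), (138, 171), (140, 170), (142, 170), (144, 170), (146, 170), (148, 169), (150, 170), (152, 170), (154, 170), (156, 170), (158, 169), (160, 149), (162, 112), (164, 67), (166, 51), (168, 49), (170, 51), (172, 52), (174, 53), (176, 53), (178, 54), (180, 56), (182, 60), (184, 63), (186, 66), (188, 66)]
```

```bash
for i in 5 6; do :; done
python3 -m crank '[{"gripper":85,"travel":[0,-4,0],"twist":[0,0,0]},{"gripper":85,"travel":[0,-4,0],"twist":[0,0,0]},{"gripper":85,"travel":[0,-4,0],"twist":[0,0,0]},{"gripper":85,"travel":[0,-4,0],"twist":[0,0,0]},{"gripper":85,"travel":[0,-4,0],"twist":[0,0,0]},{"gripper":85,"travel":[0,-4,0],"twist":[0,0,0]},{"gripper":85,"travel":[0,-2,0],"twist":[0,0,0]},{"gripper":85,"travel":[0,-1,0],"twist":[0,0,0]},{"gripper":85,"travel":[0,0,0],"twist":[0,0,0]}]' >/dev/null; python3 e.py; python3 pic.py 5; python3 pad.py 5
python3 -m crank '[{"gripper":85,"travel":[0,6,0],"twist":[0,0,0]},{"gripper":85,"travel":[0,6,0],"twist":[0,0,0]},{"gripper":85,"travel":[0,6,0],"twist":[0,0,0]},{"gripper":85,"travel":[0,6,0],"twist":[0,0,0]},{"gripper":85,"travel":[0,3,0],"twist":[0,0,0]},{"gripper":85,"travel":[0,0,0],"twist":[0,0,0]},{"gripper":85,"travel":[0,0,0],"twist":[0,0,0]}]' >/dev/null; python3 e.py; python3 pic.py 6; python3 pad.py 6
```

```text
t 7.75 board mm [[-26.4 -96.3]] z 23.7 rot [1.7987e+02 7.0000e-02 8.1530e+01] F board [ 6.09 -4.42] -2.5 grasp 3.22
5 pad front edge x 111.00000000000006 [110.5 111.  111.5 111.5 111.5 111.  111.5 111.5 111.  111.  111.  111. ]
t 8.72 board mm [[ -0.4 -95.6]] z 23.2 rot [-179.98   -0.     81.58] F board [ 0.35 -0.43] -0.17 grasp 0.0
6 pad front edge x 111.25000000000006 [110.5 111.  111.5 111.5 111.5 111.5 111.5 111.5 111.  111.  111.  111. ]
```

```bash
python3 -m crank '[{"gripper":85,"travel":[0,-4,0],"twist":[0,0,0]},{"gripper":85,"travel":[0,-4,0],"twist":[0,0,0]},{"gripper":85,"travel":[0,-4,0],"twist":[0,0,0]},{"gripper":85,"travel":[0,-4,0],"twist":[0,0,0]},{"gripper":85,"travel":[0,-4,0],"twist":[0,0,0]},{"gripper":85,"travel":[0,-4,0],"twist":[0,0,0]},{"gripper":85,"travel":[0,-2,0],"twist":[0,0,0]},{"gripper":85,"travel":[0,-1,0],"twist":[0,0,0]},{"gripper":85,"travel":[0,0,0],"twist":[0,0,0]}]' >/dev/null; python3 e.py; python3 pic.py 7; python3 pad.py 7
python3 -m crank '[{"gripper":85,"travel":[0,6,0],"twist":[0,0,0]},{"gripper":85,"travel":[0,6,0],"twist":[0,0,0]},{"gripper":85,"travel":[0,6,0],"twist":[0,0,0]},{"gripper":85,"travel":[0,6,0],"twist":[0,0,0]},{"gripper":85,"travel":[0,3,0],"twist":[0,0,0]},{"gripper":85,"travel":[0,0,0],"twist":[0,0,0]},{"gripper":85,"travel":[0,0,0],"twist":[0,0,0]}]' >/dev/null; python3 e.py; python3 pic.py 8
```

```text
t 9.95 board mm [[-26.5 -96.3]] z 23.7 rot [1.7987e+02 7.0000e-02 8.1530e+01] F board [ 6.24 -4.74] -1.74 grasp 3.22
7 pad front edge x 124.50000000000007 [124.  124.5 124.5 124.5 125.  124.5 124.5 124.5 124.5 124.  124.  123.5]
t 10.93 board mm [[ -0.4 -95.6]] z 23.2 rot [-179.98    0.     81.58] F board [0.49 0.07] 0.69 grasp 0.0
```

View pics/both_8.png

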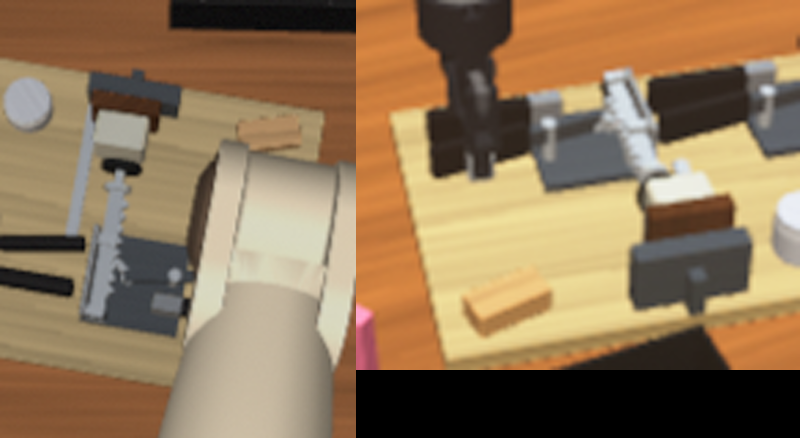

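The top crop shows the pad (dark, about (120,167)) a few mm short of the mount face at about (120,155). For the fourth stroke I'll go in small steps and watch the force.

```bash
python3 -m crank '[{"gripper":85,"travel":[0,-4,0],"twist":[0,0,0]},{"gripper":85,"travel":[0,-4,0],"twist":[0,0,0]},{"gripper":85,"travel":[0,-4,0],"twist":[0,0,0]},{"gripper":85,"travel":[0,-2,0],"twist":[0,0,0]},{"gripper":85,"travel":[0,-2,0],"twist":[0,0,0]},{"gripper":85,"travel":[0,0,0],"twist":[0,0,0]}]' >/dev/null; python3 e.py
python3 -m crank '[{"gripper":85,"travel":[0,-2,0],"twist":[0,0,0]},{"gripper":85,"travel":[0,0,0],"twist":[0,0,0]}]' >/dev/null; python3 e.py
python3 -m crank '[{"gripper":85,"travel":[0,-2,0],"twist":[0,0,0]},{"gripper":85,"travel":[0,0,0],"twist":[0,0,0]}]' >/dev/null; python3 e.py
python3 -m crank '[{"gripper":85,"travel":[0,-2,0],"twist":[0,0,0]},{"gripper":85,"travel":[0,0,0],"twist":[0,0,0]}]' >/dev/null; python3 e.py
python3 -m crank '[{"gripper":85,"travel":[0,-2,0],"twist":[0,0,0]},{"gripper":85,"travel":[0,0,0],"twist":[0,0,0]}]' >/dev/null; python3 e.py
python3 -m crank '[{"gripper":85,"travel":[0,-2,0],"twist":[0,0,0]},{"gripper":85,"travel":[0,0,0],"twist":[0,0,0]}]' >/dev/null; python3 e.py; python3 pic.py 9; python3 pad.py 9
```

```text
t 11.78 board mm [[-15.8 -96. ]] z 23.7 rot [1.7991e+02 4.0000e-02 8.1550e+01] F board [ 4.43 -3.31] -0.18 grasp 1.97
t 12.03 board mm [[-17.6 -96.1]] z 23.7 rot [1.799e+02 5.000e-02 8.154e+01] F board [ 4.42 -3.46] -1.55 grasp 2.33
t 12.28 board mm [[-19.5 -96.2]] z 23.7 rot [1.7988e+02 6.0000e-02 8.1530e+01] F board [ 4.7  -2.93] -1.47 grasp 2.85
t 12.53 board mm [[-21.5 -96.3]] z 23.7 rot [1.7988e+02 7.0000e-02 8.1530e+01] F board [ 5.61 -4.89] -2.05 grasp 3.06
t 12.78 board mm [[-23.3 -96.3]] z 23.7 rot [1.7985e+02 8.0000e-02 8.1520e+01] F board [ 7.3  -4.16] -2.76 grasp 3.78
t 13.03 board mm [[-25.2 -96.3]] z 23.7 rot [1.7985e+02 8.0000e-02 8.1530e+01] F board [ 8.   -4.88] -1.95 grasp 3.95
9 pad front edge x 134.00000000000006 [133.5 134.  134.  134.  134.  134.  134.  134.  134.5 134.5 134.5 134. ]
```

```bash
python3 -m crank '[{"gripper":85,"travel":[0,-1,0],"twist":[0,0,0]},{"gripper":85,"travel":[0,0,0],"twist":[0,0,0]}]' >/dev/null; python3 e.py; python3 pic.py 10
cat > mnt.py <<'E'
import sys; from h import *
xs=np.arange(.12,.18,.00025)
for n in sys.argv[1:]:
    g=cv2.cvtColor(cv2.imread(f"pics/top_{n}.png"),cv2.COLOR_BGR2GRAY); f=[];b=[]
    for y in np.arange(.02,.048,.002):
        uv=proj("top",[[*tow(x,y),.084] for x in xs]).astype(np.float32)
        v=cv2.remap(g,uv[:,0].copy(),uv[:,1].copy(),1).ravel().astype(float)
        i=np.argmax(v>155); f.append(xs[np.argmax(v>145)]); b.append(xs[i+np.argmax(v[i:]<120)])
    print(n,"mount front, seam:",np.median(f)*1000,np.median(b)*1000)
E
python3 mnt.py 4 8 9 10
```

```text
t 13.38 board mm [[-26.1 -96.3]] z 23.7 rot [1.7984e+02 7.0000e-02 8.1530e+01] F board [ 8.22 -4.71] -2.57 grasp 4.08
4 mount front, seam: 130.0 162.00000000000003
8 mount front, seam: 130.0 162.00000000000003
9 mount front, seam: 131.75 163.87500000000006
10 mount front, seam: 132.25 164.25000000000003
```

Mount has slid about 2 mm towards the anvil, with barely any spring load. I'll release it and start the fifth stroke, again in small steps.

```bash
python3 -m crank '[{"gripper":85,"travel":[0,6,0],"twist":[0,0,0]},{"gripper":85,"travel":[0,6,0],"twist":[0,0,0]},{"gripper":85,"travel":[0,6,0],"twist":[0,0,0]},{"gripper":85,"travel":[0,6,0],"twist":[0,0,0]},{"gripper":85,"travel":[0,2,0],"twist":[0,0,0]},{"gripper":85,"travel":[0,0,0],"twist":[0,0,0]},{"gripper":85,"travel":[0,0,0],"twist":[0,0,0]}]' >/dev/null; python3 e.py; python3 pic.py 11; python3 mnt.py 11
python3 -m crank '[{"gripper":85,"travel":[0,-3,0],"twist":[0,0,0]},{"gripper":85,"travel":[0,-3,0],"twist":[0,0,0]},{"gripper":85,"travel":[0,-1,0],"twist":[0,0,0]},{"gripper":85,"travel":[0,0,0],"twist":[0,0,0]}]' >/dev/null; python3 e.py
python3 -m crank '[{"gripper":85,"travel":[0,-1,0],"twist":[0,0,0]},{"gripper":85,"travel":[0,0,0],"twist":[0,0,0]}]' >/dev/null; python3 e.py
python3 -m crank '[{"gripper":85,"travel":[0,-1,0],"twist":[0,0,0]},{"gripper":85,"travel":[0,0,0],"twist":[0,0,0]}]' >/dev/null; python3 e.py
python3 -m crank '[{"gripper":85,"travel":[0,-1,0],"twist":[0,0,0]},{"gripper":85,"travel":[0,0,0],"twist":[0,0,0]}]' >/dev/null; python3 e.py
python3 -m crank '[{"gripper":85,"travel":[0,-1,0],"twist":[0,0,0]},{"gripper":85,"travel":[0,0,0],"twist":[0,0,0]}]' >/dev/null; python3 e.py; python3 pic.py 12; python3 mnt.py 12
```

```text
t 14.35 board mm [[ -1.4 -95.6]] z 23.2 rot [-179.98   -0.     81.58] F board [-0.33  0.48] -0.26 grasp 0.0
11 mount front, seam: 132.25 164.12500000000003
t 14.95 board mm [[ -7.9 -95.8]] z 23.4 rot [1.7995e+02 2.0000e-02 8.1570e+01] F board [ 3.35 -1.91] -2.01 grasp 1.74
t 15.2 board mm [[ -8.6 -95.9]] z 23.4 rot [1.7993e+02 3.0000e-02 8.1560e+01] F board [ 5.63 -2.21] -2.41 grasp 2.67
t 15.45 board mm [[ -9.5 -95.9]] z 23.5 rot [1.7992e+02 3.0000e-02 8.1560e+01] F board [ 5.94 -3.02] -2.32 grasp 2.94
t 15.7 board mm [[-10.4 -96. ]] z 23.5 rot [1.799e+02 5.000e-02 8.155e+01] F board [ 6.04 -3.74] -3.04 grasp 3.3
t 15.95 board mm [[-11.2 -96.1]] z 23.5 rot [1.7989e+02 5.0000e-02 8.1550e+01] F board [ 8.39 -4.36] -4.32 grasp 3.69
12 mount front, seam: 132.75 164.50000000000003
```

```bash
python3 -m crank '[{"gripper":85,"travel":[0,-1,0],"twist":[0,0,0]},{"gripper":85,"travel":[0,0,0],"twist":[0,0,0]},{"gripper":85,"travel":[0,0,0],"twist":[0,0,0]}]' >/dev/null; python3 e.py
python3 -m crank '[{"gripper":85,"travel":[0,-1,0],"twist":[0,0,0]},{"gripper":85,"travel":[0,0,0],"twist":[0,0,0]},{"gripper":85,"travel":[0,0,0],"twist":[0,0,0]}]' >/dev/null; python3 e.py
python3 -m crank '[{"gripper":85,"travel":[0,-1,0],"twist":[0,0,0]},{"gripper":85,"travel":[0,0,0],"twist":[0,0,0]},{"gripper":85,"travel":[0,0,0],"twist":[0,0,0]}]' >/dev/null; python3 e.py; python3 pic.py 13; python3 mnt.py 12 13
```

```text
t 16.43 board mm [[-12.  -96.2]] z 23.6 rot [1.7987e+02 6.0000e-02 8.1540e+01] F board [ 8.26 -4.23] -3.78 grasp 4.08
t 16.8 board mm [[-12.9 -96.3]] z 23.6 rot [1.7985e+02 7.0000e-02 8.1540e+01] F board [10.03 -5.83] -3.69 grasp 4.49
t 17.18 board mm [[-13.8 -96.4]] z 23.6 rot [1.7984e+02 8.0000e-02 8.1530e+01] F board [10.22 -6.12] -4.82 grasp 4.9
12 mount front, seam: 132.75 164.50000000000003
13 mount front, seam: 132.75 164.50000000000003
```

```bash
cat > rod.py <<'E'
import sys; from h import *
S=.0005
def strip(n,a,b):
    g=cv2.cvtColor(cv2.imread(f"pics/top_{n}.png"),cv2.COLOR_BGR2GRAY).astype(np.float32)
    X,Y=np.meshgrid(np.arange(a,b,S),np.arange(.02,.048,S))
    uv=proj("top",np.c_[O+np.c_[X.ravel(),Y.ravel()]@B.T,np.full(X.size,.06)]).astype(np.float32).reshape(*X.shape,2)
    return cv2.remap(g,uv[...,0],uv[...,1],cv2.INTER_CUBIC)
def shift(n0,n1,a=.085,b=.122,m=.015):
    r=cv2.matchTemplate(strip(n1,a-m,b+m),strip(n0,a,b)[4:-4],cv2.TM_CCOEFF_NORMED)
    j=np.argmax(r.max(0)); v=r.max(0); k=np.clip(j,1,len(v)-2); d=.5*(v[k-1]-v[k+1])/(v[k-1]-2*v[k]+v[k+1])
    return round(((k+d)*S-m)*1000,2),round(float(v.max()),3)
if __name__=="__main__":
    print("check 1-2,2-3,3-5,5-7 (with pad)",shift("1","2",.06,.09),shift("2","3",.07,.1),shift("3","5",.07,.1),shift("5","7",.08,.115))
    for n in sys.argv[1:]: print("10 ->",n,shift("10",n),shift("10",n,.08,.118,.008),"pad",shift("10",n,.122,.131,.008))
    v=np.hstack([strip("1",.0,.14).T[::-1]]+[strip(n,.0,.14).T[::-1] for n in ["8","10","11",*sys.argv[1:]]])
    cv2.imwrite("pics/strips.png",cv2.resize(v,None,fx=2,fy=2))
E
python3 rod.py 11 12 13
```

```text
check 1-2,2-3,3-5,5-7 (with pad) (np.float64(10.27), 0.991) (np.float64(2.0), 0.994) (np.float64(12.13), 0.991) (np.float64(12.12), 0.982)
10 -> 11 (np.float64(0.02), 0.999) (np.float64(0.01), 0.993) pad (np.float64(-0.03), 0.998)
10 -> 12 (np.float64(0.86), 0.985) (np.float64(1.07), 0.946) pad (np.float64(0.39), 0.99)
10 -> 13 (np.float64(1.18), 0.974) (np.float64(1.61), 0.905) pad (np.float64(0.41), 0.99)[ WARN:0@0.299] global loadsave.cpp:1063 imwrite_ Unsupported depth image for selected encoder is fallbacked to CV_8U.
```

View pics/strips.png

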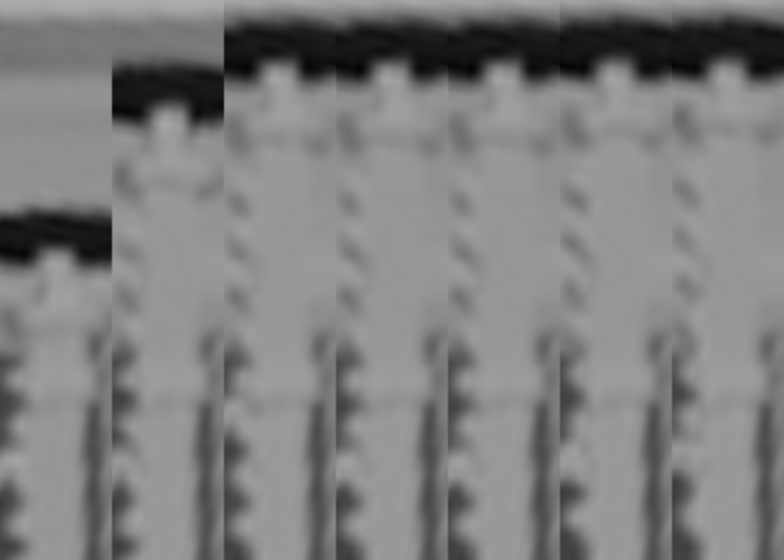

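The strips show the pad's dark band settled, while the collar and teeth behind it creep forward between the later frames. So the pad is against the mount and its spring is being compressed. I'll track the teeth and collar only.

```bash
cat > rod2.py <<'E'
import sys; from rod import *
for n in sys.argv[1:]:
    print(n,"rod shift since 10:",[shift("10",n,a,b,.008)[0:2] for a,b in ((.07,.114),(.078,.114),(.095,.114))], "pad", shift("10",n,.122,.131,.008)[0])
print("8->10 rod", shift("8","10",.072,.103,.014),"pad/collar8", shift("8","10",.07,.122,.014))
E
python3 rod2.py 11 12 13 2>/dev/null
python3 -m crank '[{"gripper":85,"travel":[0,-1,0],"twist":[0,0,0]},{"gripper":85,"travel":[0,0,0],"twist":[0,0,0]},{"gripper":85,"travel":[0,0,0],"twist":[0,0,0]}]' >/dev/null; python3 e.py; python3 pic.py 14; python3 rod2.py 14
```

```text
11 rod shift since 10: [(np.float64(-0.02), 0.989), (np.float64(0.01), 0.992), (np.float64(-0.02), 0.996)] pad -0.03
12 rod shift since 10: [(np.float64(1.36), 0.958), (np.float64(1.41), 0.961), (np.float64(1.42), 0.959)] pad 0.39
13 rod shift since 10: [(np.float64(2.55), 0.97), (np.float64(2.62), 0.975), (np.float64(2.62), 0.975)] pad 0.41
8->10 rod (np.float64(11.54), 0.95) pad/collar8 (np.float64(10.78), 0.995)
t 17.65 board mm [[-14.7 -96.5]] z 23.6 rot [1.7983e+02 9.0000e-02 8.1530e+01] F board [10.95 -5.53] -4.45 grasp 5.31
14 rod shift since 10: [(np.float64(2.99), 0.958), (np.float64(3.05), 0.967), (np.float64(2.97), 0.957)] pad 0.37
8->10 rod (np.float64(11.54), 0.95) pad/collar8 (np.float64(10.78), 0.995)
```

```bash
python3 -m crank '[{"gripper":85,"travel":[0,-1,0],"twist":[0,0,0]},{"gripper":85,"travel":[0,-1,0],"twist":[0,0,0]},{"gripper":85,"travel":[0,0,0],"twist":[0,0,0]},{"gripper":85,"travel":[0,0,0],"twist":[0,0,0]}]' >/dev/null; python3 e.py; python3 pic.py 15; python3 rod2.py 15
python3 -m crank '[{"gripper":85,"travel":[0,-0.8,0],"twist":[0,0,0]},{"gripper":85,"travel":[0,0,0],"twist":[0,0,0]},{"gripper":85,"travel":[0,0,0],"twist":[0,0,0]},{"gripper":85,"travel":[0,0,0],"twist":[0,0,0]}]' >/dev/null; python3 e.py; python3 pic.py 16; python3 rod2.py 16; python3 mnt.py 16
```

```text
t 18.25 board mm [[-16.4 -96.5]] z 23.6 rot [1.798e+02 1.000e-01 8.152e+01] F board [11.96 -7.03] -5.55 grasp 6.06
15 rod shift since 10: [(np.float64(3.86), 0.942), (np.float64(3.87), 0.942), (np.float64(3.53), 0.924)] pad 0.35
8->10 rod (np.float64(11.54), 0.95) pad/collar8 (np.float64(10.78), 0.995)
t 18.85 board mm [[-17.  -96.6]] z 23.6 rot [1.7978e+02 1.0000e-01 8.1520e+01] F board [12.74 -6.12] -5.28 grasp 6.63
16 rod shift since 10: [(np.float64(4.1), 0.938), (np.float64(4.09), 0.939), (np.float64(3.68), 0.911)] pad 0.33
8->10 rod (np.float64(11.54), 0.95) pad/collar8 (np.float64(10.78), 0.995)
16 mount front, seam: 132.75 164.50000000000003
```

View pics/both_16.png

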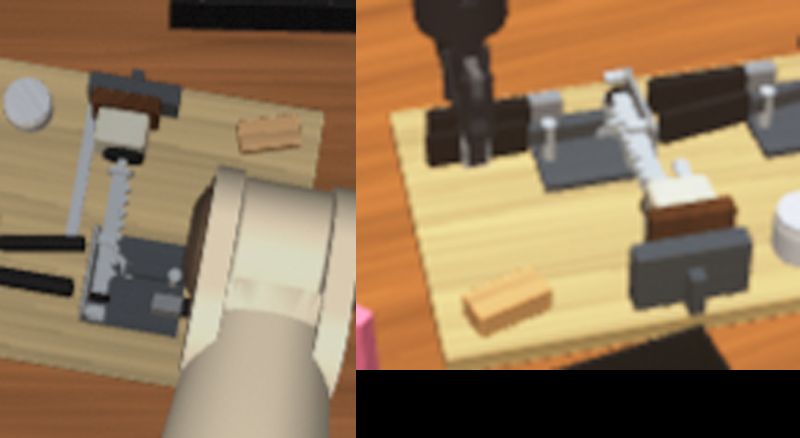

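The pad sits against the mount and the mount against the anvil. I estimate 3.8 to 4.6 mm of compression, so one last small nudge, then hold and hand in.

```bash
python3 -m crank '[{"gripper":85,"travel":[0,-0.6,0],"twist":[0,0,0]},{"gripper":85,"travel":[0,0,0],"twist":[0,0,0]},{"gripper":85,"travel":[0,0,0],"twist":[0,0,0]},{"gripper":85,"travel":[0,0,0],"twist":[0,0,0]},{"gripper":85,"travel":[0,0,0],"twist":[0,0,0]},{"gripper":85,"travel":[0,0,0],"twist":[0,0,0]}]' >/dev/null; python3 e.py; python3 pic.py 17; python3 rod2.py 17
python3 -c "
from workcell import bot; print(bot.job_done())"
```

```text
t 19.7 board mm [[-17.5 -96.6]] z 23.6 rot [1.7976e+02 1.1000e-01 8.1510e+01] F board [14.61 -7.38] -7.76 grasp 7.24
17 rod shift since 10: [(np.float64(4.1), 0.939), (np.float64(4.11), 0.938), (np.float64(3.69), 0.908)] pad 0.35
8->10 rod (np.float64(11.54), 0.95) pad/collar8 (np.float64(10.78), 0.995)
the job is handed in; nothing more can be done
None
```

I handed the job in with the right clamp's trigger still held squeezed: its pad presses the mount against the anvil, its spring in an estimated 4.5 mm of 10 (from the camera and the wrist force, not read directly), and no verdict came back.

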